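Roll a packed glass column into its V cradle

TASK

Roll the glass column along the bench by pushing on its side with the fingertips, up the ramp of the blue cradle block, until it drops into the V and lies still there in line with it, the block between its two black end fittings; if it does not lie square in front of the block, first push on its end to slide it into line. Push gently: never grip or squeeze the column, and do not lift or tip it up. Leave everything else on the bench where it stands.

Things in the scene. Friction and masses are not known exactly. Their poses are not given: they have to be found in the camera images.
- column: Packed chromatography column on its side, 184 mm long, 0.27 to 0.53 kg: smooth glass barrel (40 mm diameter, 120 mm long, white filling), a black fitting at each end (48 mm diameter, 22 mm long) and a red plug in each end (22 mm diameter, 10 mm long). Origin: its middle, on the axis, 24 mm above the bench. x: along the column, +x end away from the robot; y and z turn as it rolls.
- column_end (a point): Centre of the outer face of the red plug at the far (+x) end, 92 mm from the middle. Pushed there along its axis, the column slides without rolling. Pushed on the glass it rolls straight on its fittings and hardly turns even off-centre; after a slow push it coasts a few cm at most. It can jam if pushed above mid-height or on the grippy fittings.
- cradle: Blue V-block, the column's cradle, fixed to the bench; 80 mm long (x, along the V), 140 mm wide (y), 20 mm high (z). Origin: centre of its underside. Both sides alike: a flat 21 degree ramp rises from each long edge (y = +-70 mm, 1 mm high) to a crest 4 mm wide (y = +-20 to +-16 mm, 20 mm high); between the crests is a 90 degree V, its bottom line at y = 0, 4 mm high. The column starts on the +y side.
- cradle_seat (a point): Where the middle of the seated column belongs: 32 mm above the bench, over the middle of the V; axes as the block's. Over the crest the column's axis is 40 mm above the bench. The barrel runs on the block and the fittings pass beside its ends, so the column must be centred to within 20 mm along x. Pushed up the ramp it turns in line with the V by itself from a few degrees off.
- bottle_large: Bystander: glass bottle with a blue cap and paper label, 86 mm in diameter, 176 mm tall. Origin: centre of its underside.
- bottle_small: Bystander: glass bottle with a blue cap, 68 mm in diameter, 138 mm tall. Origin: centre of its underside.
- beaker: Bystander: glass beaker, 68 mm in diameter, 85 mm tall. Origin: centre of its underside.
- jar: Bystander: amber glass jar with a white cap, 44 mm in diameter, 62 mm tall. Origin: centre of its underside.
- vial: Bystander: glass vial with a red cap, 30 mm in diameter, 55 mm tall. Origin: centre of its underside.
- tip_box: Bystander: blue pipette-tip box with a clear lid, 83 (x) by 120 (y) by 58 (z) mm. Origin: centre of its underside.
- tube_rack: Bystander: white tube rack with capped tubes, 70 (x) by 160 (y) mm, 92 mm tall. Origin: centre of its underside.
There are look-alikes about, which are no part of the job. Leave any pink or yellow look-alike of the column alone.

How it is judged:
By the outcome, as a careful person would: the job done as asked, in the order asked, and still so for the second after the job is handed in, with the robot touching nothing.
It also fails if it takes over 64 s, if anything falls off the work surface, if the arm or the gripper's body presses on something with over 40 N, if the wrist force passes 120 N, or if a joint passes its speed limit or range.

ROBOT

A 6-joint arm with a two-finger parallel gripper is mounted at the origin on the work surface. World frame = base frame: x ahead of the robot, y to its left, z up, the work surface at z = 0. Lengths are in m, angles in rad, forces in N, time in s.
With the tool pointing down it reaches from about 0.275 to 0.875 m from the base axis. Payload 12.5 kg.
Tool frame: the origin (TCP) lies between the finger pads; the fingertips stand 22 mm ahead of it and the grasp point (between the pads) lies 3 mm ahead of it; z points along the fingers, x is the direction in which the jaws open and shut, and the axes are right-handed (so a half turn about z gives the same grasp; the last joint's range is limited). The gripper opens to 85 mm and grips with 20 to 120 N. Pads are 22 mm wide; open, the fingers measure 114 mm over their backs; the gripper's body (76 mm by 85 mm) begins 54 mm behind the grasp point. The pads swing forward as they close: fully open they stand 13 mm farther back than shut.
Start: joints at [1.059, 0.351, 1.652, -0, 1.139, -0.085], TCP at [0.228, 0.501, 0.253] pointing down, gripper open.
Joint ranges: [-2.75, 2.75], [-0.79, 2.1], [0.01, 2.65], [-1.57, 4.71], [0.07, 3.14], [-2.87, 2.87]. Speed limits (rad/s): [2.22, 2.22, 2.79, 3.14, 3.14, 3.14].

INTERFACE

Orientations are given as a 3x3 rotation matrix whose columns are the frame's x, y, z axes.
In Python, from bench import bot gives the robot as it stands.
- The arm moves only by the tool drive_tool, never from a script. Its argument "increments" is one flat list of numbers, 4 for each row, row after row: the shift along the tool's x, y, z in mm, then the turn about the tool's z in degrees. In form: [x, y, z, turn, x, y, z, turn, ...]. A call has 1 to 8 rows; each row is the pose to reach, as a shift and turn from the pose commanded when the call began, along the tool's axes at that moment; what a row does not reach only later rows make up. A row lasts 1/10 s, in which the tool goes at most 50 mm and 8.59 degrees, less where a joint would pass 70% of its speed; a pose out of reach is approached as far as the arm can. A call with a gripper value outside its range is refused whole. "fingers" is the finger opening in mm, from 0 to 85.4, set as the call begins (left out, the last holds). The fingers move at their own pace and stop on an object; the grip force is fixed at half the most. Time passes only in rows, so rows that repeat a pose let the fingers close. It gives the time, the measured TCP pose, the force and the opening at its end, in the units of the state.
- bot.get_state(): the state, without advancing time (a new reading comes with each control period).
- bot.get_image(name): name is "side" or "top"; returns a dict with "color" (420x560x3 uint8, red, green, blue), "fovy" (degrees; the focal length in pixels is half the picture's height over the tangent of half this angle, whatever the lens; pixels are square), "cx", "cy" (the principal point, pixels), "D" ([k1, k2, p1, p2, k3] as OpenCV has them; the pictures are not rectified), "world_to_cam" (4x4, takes a point from world to camera coordinates). Camera axes: x right, y down, z forward; pixel columns grow to the right and rows downward; lengths in m; the calibration is good to about 2 mm. A picture is of the moment at which its call begins. There is no depth.
- bot.job_done(): hands the job in, once; it reports no verdict.
The state is a dict: "clock": time; "joint_positions": joint angles; "qvel": joint speeds; "effort": joint torques, N m; "ee_pos": TCP position; "orientation": TCP orientation; "wrist_force": force on the tool from outside, world axes, zero at the start; "ft_torque": the same for the moment, N m; "gripper_width": finger opening in m.
Only numpy, scipy, OpenCV 4.12 (cv2) and the standard library are available. Lean on these libraries where they do the work, as an engineer would, in place of code of your own. Each camera call takes 0.05 s, during which the arm holds its last target.

## Working session

There is one attempt and no reset: what is moved stays moved. The work goes in short steps, Python scripts to look and compute and a tool call to move; the robot and the scene stay as the last step left them, time stands still between calls to the robot, and variables do not carry over. Pictures are saved under pics/ and viewed, and the job is handed in when it is done.

Besides the shell and the picture viewer there is one more tool, called as name(argument=value, ...), one argument or row to a line, values as JSON. drive_tool: Moves the arm, as the interface text tells. Its arguments: {"type":"object","properties":{"increments":{"type":"array","items":{"type":"number"}},"fingers":{"type":"number"}},"required":["increments"]}

```bash
mkdir -p pics; cat > h.py <<'E'
import numpy as np, cv2
from bench import bot
def snap(name,f):
    im=bot.get_image(name); cv2.imwrite('pics/'+f+'.png',im['color'][:,:,::-1]); 
    np.save('pics/'+f+'.npy',im,allow_pickle=True); return im
def load(f): return np.load('pics/'+f+'.npy',allow_pickle=True).item()
def K(im):
    h,w=im['color'].shape[:2]; f=h/2/np.tan(np.radians(im['fovy'])/2)
    return np.array([[f,0,im['cx']],[0,f,im['cy']],[0,0,1]])
def ray(im,u,v):
    p=cv2.undistortPoints(np.array([[[u,v]]],float),K(im),np.array(im['D'],float))[0,0]
    T=np.array(im['world_to_cam']); R=T[:3,:3]; c=-R.T@T[:3,3]; return c,R.T@np.array([p[0],p[1],1])
def onz(im,u,v,z):
    c,d=ray(im,u,v); return c+d*(z-c[2])/d[2]
def proj(im,P):
    T=np.array(im['world_to_cam']); r=cv2.Rodrigues(T[:3,:3])[0]
    return cv2.projectPoints(np.array(P,float).reshape(-1,1,3),r,T[:3,3],K(im),np.array(im['D'],float))[0][:,0]
E
python3 - <<'E'
from h import *
for n in('top','side'): im=snap(n,n+'0')
s=bot.get_state(); print(s['clock'],s['ee_pos'],s['orientation'],s['wrist_force'],s['gripper_width'])
for n in('top','side'):
    im=load(n+'0'); print(ray(im,280,210))
E
```

```text
0.1 [0.22749619 0.50044303 0.25282836] [[ 4.13928716e-01  9.10309151e-01 -5.16619226e-04]
 [ 9.10308735e-01 -4.13929024e-01 -8.77115023e-04]
 [-1.01228952e-03 -1.07219899e-04 -9.99999482e-01]] [-0.17780983 -0.46655896  0.81944445] 0.0853789946668776
(array([0.32268061, 0.00772219, 1.22245552]), array([ 0.1860741 , -0.01088766, -0.98259791]))
(array([-0.09465979, -0.68458427,  0.61401401]), array([ 0.58701499,  0.6271379 , -0.51197232]))
```

View pics/top0.png

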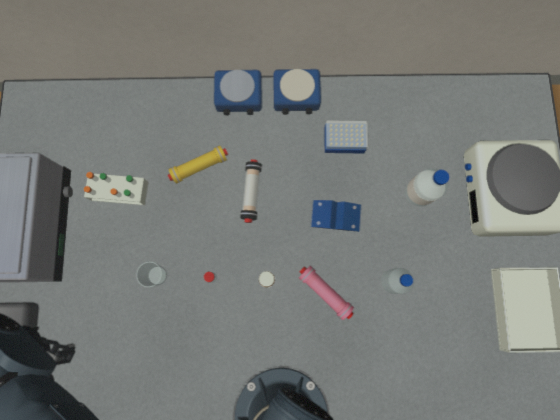

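View pics/side0.png

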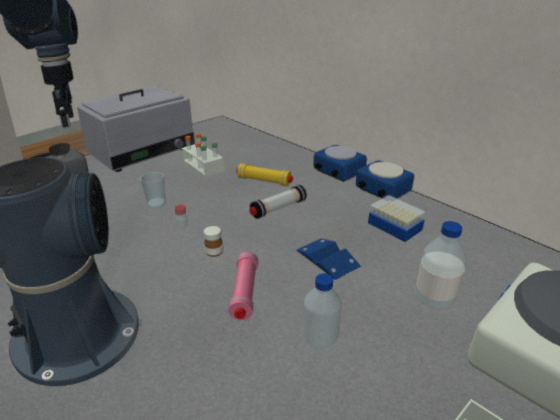

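```bash
python3 - <<'E'
from h import *
im=load('top0')['color'][:,:,::-1]
c=im[140:250,220:380]; cv2.imwrite('pics/c0.png',cv2.resize(c,None,fx=5,fy=5,interpolation=cv2.INTER_CUBIC))
E
```

```text
(no output)
```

View pics/c0.png

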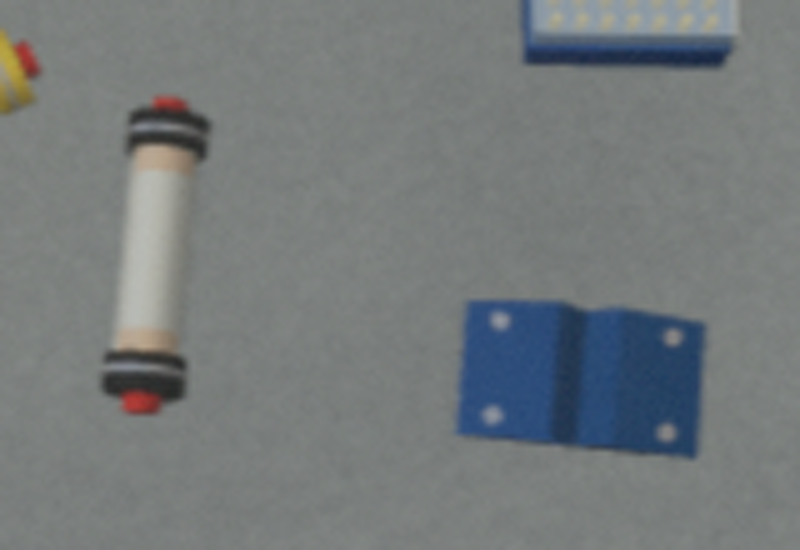

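```bash
python3 - <<'E'
from h import *
im=load('top0')
px=lambda u,v:(220+u/5,140+v/5)
def P(u,v,z): return onz(im,*px(u,v),z)
cs=[P(467,301,.001),P(458,434,.001),P(705,322,.001),P(697,458,.001)]
c=np.mean(cs,0); print('cradle',cs,c)
xa=(cs[0]-cs[1]+cs[2]-cs[3]); print('len',np.linalg.norm(xa)/2,'ang',np.degrees(np.arctan2(xa[1],xa[0])))
ya=(cs[0]+cs[1]-cs[2]-cs[3]);print('wid',np.linalg.norm(ya)/2,'ang',np.degrees(np.arctan2(-ya[0],ya[1])))
a=P(170,98,.035);b=P(141,413,.024)
print(a,b,(a+b)/2,np.linalg.norm(a-b),np.degrees(np.arctan2(*(a-b)[[1,0]])))
# draw model check
from scipy.spatial.transform import Rotation as R
def cyl(cx,cy,th):
    pts=[]
    for x,r in [(-92,11),(-82,11),(-82,24),(-60,24),(-60,20),(60,20),(60,24),(82,24),(82,11),(92,11)]:
        t=np.linspace(0,2*np.pi,60); pts+= [(x/1e3,r*np.cos(q)/1e3,r*np.sin(q)/1e3) for q in t]
    M=R.from_euler('z',th,degrees=True).as_matrix(); return (M@np.array(pts).T).T+[cx,cy,.024]
m=(a+b)/2; th=np.degrees(np.arctan2(*(a-b)[[1,0]]))
v=cv2.resize(im['color'][140:250,220:380,::-1],None,fx=5,fy=5,interpolation=cv2.INTER_CUBIC)
for p in proj(im,cyl(m[0],m[1],th)): cv2.circle(v,(int((p[0]-220)*5+2),int((p[1]-140)*5+2)),0,(0,255,0),-1)
M=R.from_euler('z',np.degrees(np.arctan2(xa[1],xa[0])),degrees=True).as_matrix()
for y,z in[(70,1),(20,20),(16,20),(0,4),(-16,20),(-20,20),(-70,1)]:
    q=proj(im,[M@[s*.04,y/1e3,z/1e3]+[c[0],c[1],0] for s in(-1,1)]); q=((q-[220,140])*5+2).astype(int)
    cv2.line(v,tuple(map(int,q[0])),tuple(map(int,q[1])),(0,255,255),1)
cv2.imwrite('pics/c1.png',v)
for n,u,w,z in[('tipbox',346,137,.03),('jar',266,279,.06),('vial',209,277,.055),('pink',305,270,.02),('yellow',223,153,.02),('yellow2',173,175,.02)]: print(n,onz(im,u,w,z))
E
```

```text
cradle [array([ 0.58178527, -0.10364238,  0.001     ]), array([ 0.50353794, -0.09609582,  0.001     ]), array([ 0.56745771, -0.24180558,  0.001     ]), array([ 0.48779147, -0.23306655,  0.001     ])] [ 0.5351431  -0.16865258  0.001     ]
len 0.07937555884374813 ang -5.8880842472078365
wid 0.13838634841571462 ang -6.238055605282013
[0.69684995 0.06753056 0.035     ] [0.51449422 0.08506132 0.024     ] [0.60567208 0.07629594 0.0295    ] 0.18352640120727767 -5.49124965131182
tipbox [ 0.76395765 -0.20242565  0.03      ]
jar [0.35525178 0.03512615 0.06      ]
vial [0.36260522 0.18875492 0.055     ]
pink [ 0.37967665 -0.07259124  0.02      ]
yellow [0.72305581 0.15934472 0.02      ]
yellow2 [0.65814094 0.30420037 0.02      ]
```

View pics/c1.png

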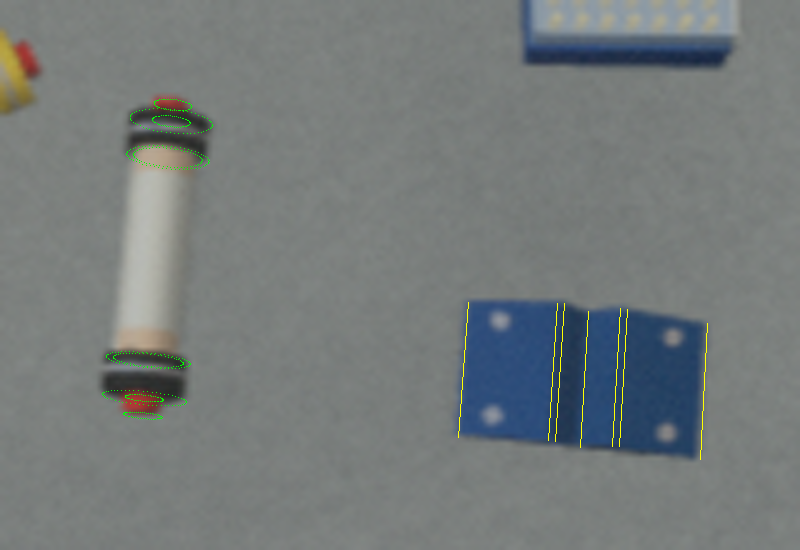

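drive_tool(
  increments=[-186,646,0,-18.75,-186,646,0,-18.75,-186,646,0,-18.75,-186,646,0,-18.75,-186,646,0,-18.75,-186,646,0,-18.75,-186,646,0,-18.75,-186,646,0,-18.75],
  fingers=0,
)

```text
clock: 0.9
ee_pos: [0.5261, 0.2452, 0.2531]
orientation: [[0.099, 0.995, -0.0], [0.995, -0.099, -0.0], [-0.0, -0.0, -1.0]]
wrist_force: [0.8, 0.7, -0.1]
gripper_width: -0.0001
```

drive_tool(
  increments=[-155,223,0,0,-155,223,0,0,-155,223,0,0,-155,223,0,0,-155,223,0,0,-155,223,0,0,-155,223,0,0,-155,223,0,0],
)

```text
clock: 1.7
ee_pos: [0.731, 0.0706, 0.2525]
orientation: [[0.1, 0.995, -0.001], [0.995, -0.1, 0.0], [0.0, -0.001, -1.0]]
wrist_force: [-1.1, 1.4, -0.0]
gripper_width: -0.0
```

```bash
python3 - <<'E'
from h import *
s=bot.get_state(); print(s['clock'],s['ee_pos'],s['wrist_force'])
im=snap('top','top1')
cv2.imwrite('pics/t1.png',cv2.resize(im['color'][90:270,180:400,::-1],None,fx=3.3,fy=3.3,interpolation=cv2.INTER_CUBIC))
E
```

```text
1.7 [0.73099703 0.07058807 0.2524866 ] [-1.07834675e+00  1.35368108e+00 -3.81475879e-04]
```

View pics/t1.png

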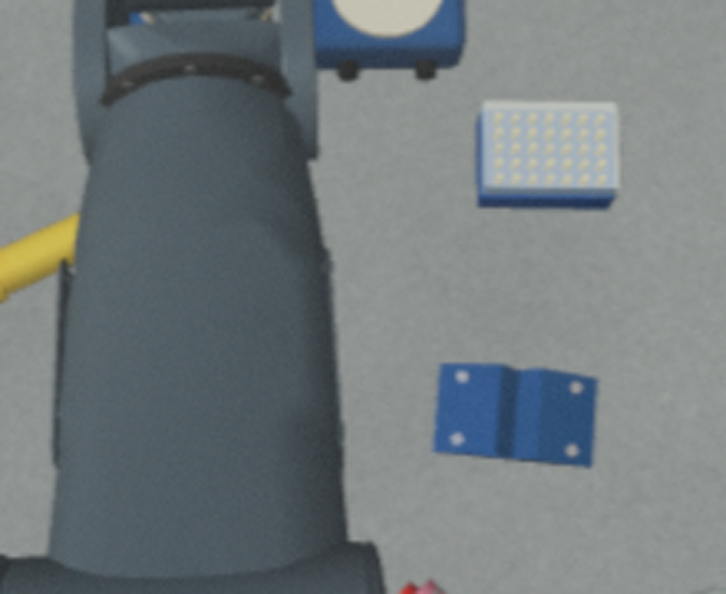

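drive_tool(
  increments=[0,0,50,0,0,0,100,0,0,0,150,0,0,0,185,0,0,0,205,0,0,0,215,0,0,0,215,0,0,0,215,0],
)

```text
clock: 2.55
ee_pos: [0.7324, 0.0708, 0.0404]
orientation: [[0.099, 0.995, 0.003], [0.995, -0.099, 0.0], [0.0, 0.003, -1.0]]
wrist_force: [-0.0, -0.6, 0.6]
gripper_width: 0.0001
```

```bash
python3 - <<'E'
from h import *
s=bot.get_state(); print(s['clock'],s['ee_pos'],s['orientation'],s['wrist_force'])
im=snap('side','side1')
print(proj(im,[s['ee_pos'],s['ee_pos']-[0,0,.022],[.698,.068,.024]]))
cv2.imwrite('pics/s1.png',cv2.resize(im['color'][110:290,200:420,::-1],None,fx=3.3,fy=3.3,interpolation=cv2.INTER_CUBIC))
E
```

```text
2.55 [0.73236267 0.07078323 0.0404431 ] [[ 9.91059039e-02  9.95072695e-01  2.88992421e-03]
 [ 9.95076818e-01 -9.91065972e-02  9.73375499e-05]
 [ 3.83268493e-04  2.86604986e-03 -9.99995819e-01]] [-0.01293193 -0.57817965  0.57600571]
[[310.06727826 182.769236  ]
 [309.82033103 189.44849633]
 [302.36766746 191.93150811]]
```

View pics/s1.png

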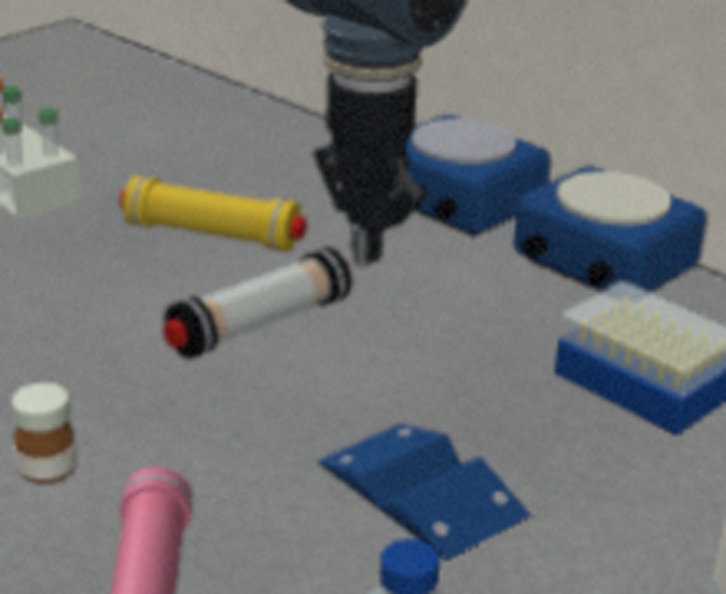

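drive_tool(
  increments=[-6,0,4,0,-6,-5,4,0,-6,-10,4,0,-6,-14,4,0,-6,-18,4,0,-6,-22,4,0,-6,-26,4,0,-6,-30,4,0],
)

```text
clock: 3.4
ee_pos: [0.7008, 0.0676, 0.0345]
orientation: [[0.099, 0.995, 0.001], [0.995, -0.099, -0.0], [0.0, 0.001, -1.0]]
wrist_force: [2.5, -0.4, 0.4]
gripper_width: 0.0
```

drive_tool(
  increments=[0,-4,0,0,0,-8,0,0,0,-12,0,0,0,-16,0,0,0,-20,0,0,0,-23,0,0,0,-25,0,0,0,-25,0,0],
)

```text
clock: 4.2
ee_pos: [0.6756, 0.0701, 0.0342]
orientation: [[0.099, 0.995, -0.001], [0.995, -0.099, 0.0], [-0.0, -0.001, -1.0]]
wrist_force: [0.8, -0.1, 1.4]
gripper_width: 0.0002
```

```bash
python3 - <<'E'
from h import *
s=bot.get_state(); print(s['clock'],s['ee_pos'],s['orientation'],s['wrist_force'])
im=snap('side','side2')
cv2.imwrite('pics/s2.png',cv2.resize(im['color'][150:290,220:370,::-1],None,fx=4,fy=4,interpolation=cv2.INTER_CUBIC))
E
```

```text
4.2 [0.67560927 0.07006321 0.03419561] [[ 9.93476128e-02  9.95052496e-01 -7.63375988e-04]
 [ 9.95052786e-01 -9.93476373e-02  5.91055472e-06]
 [-6.99582886e-05 -7.60186603e-04 -9.99999709e-01]] [ 0.79269535 -0.09791221  1.4252147 ]
```

View pics/s2.png

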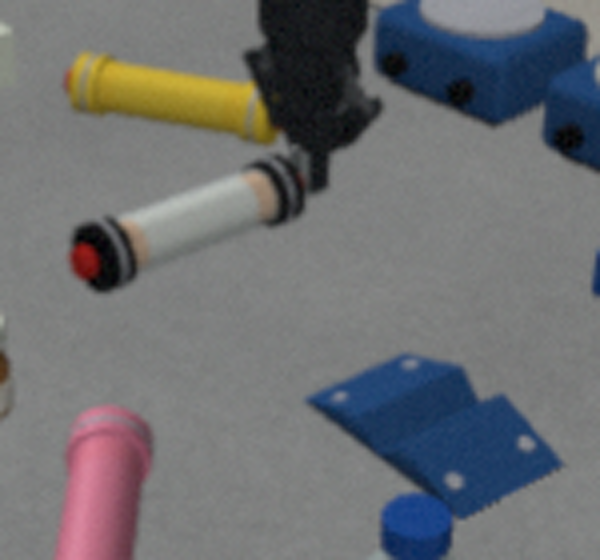

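drive_tool(
  increments=[0,-3,0,0,0,-6,0,0,0,-9,0,0,0,-11,0,0,0,-11,0,0],
)

```text
clock: 4.75
ee_pos: [0.6646, 0.0712, 0.0342]
orientation: [[0.099, 0.995, -0.001], [0.995, -0.099, -0.0], [-0.0, -0.001, -1.0]]
wrist_force: [0.0, 0.6, 0.9]
gripper_width: -0.0001
```

drive_tool(
  increments=[0,10,0,0,0,30,0,0,0,45,-10,0,0,45,-60,0,0,45,-110,0,0,45,-110,0],
)

```text
clock: 5.35
ee_pos: [0.713, 0.0668, 0.1521]
orientation: [[0.099, 0.995, 0.011], [0.995, -0.099, 0.0], [0.001, 0.011, -1.0]]
wrist_force: [1.0, 0.7, 1.0]
gripper_width: -0.0005
```

```bash
python3 - <<'E'
from h import *
s=bot.get_state(); print(s['clock'],s['ee_pos'],s['orientation'],s['wrist_force'])
im=snap('side','side3'); snap('top','top3')
cv2.imwrite('pics/s3.png',cv2.resize(im['color'][150:290,220:370,::-1],None,fx=5,fy=4,interpolation=cv2.INTER_CUBIC))
E
```

```text
5.35 [0.71299793 0.06676024 0.1521267 ] [[ 9.93409318e-02  9.94990474e-01  1.11953408e-02]
 [ 9.95052395e-01 -9.93509626e-02  3.42038598e-04]
 [ 1.45259303e-03  1.11059722e-02 -9.99937272e-01]] [0.95976705 0.69903817 1.03097907]
```

View pics/s3.png

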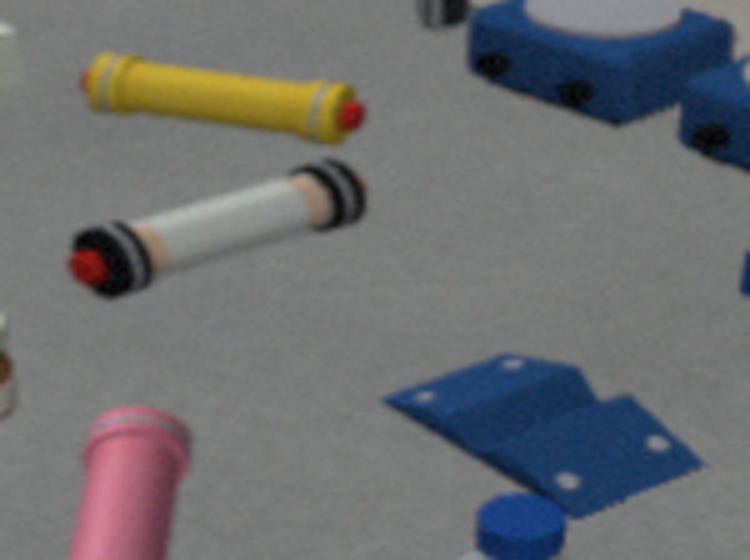

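View pics/top3.png

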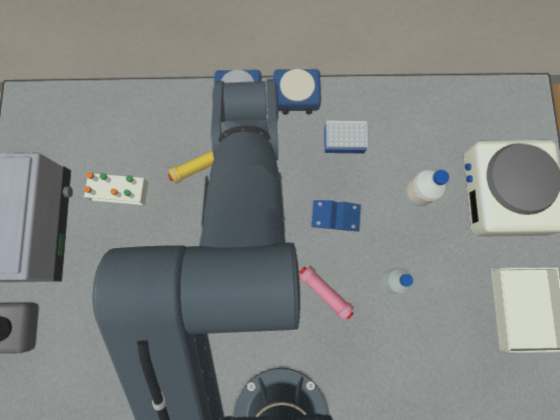

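```bash
cat >> h.py <<'E'
from scipy.spatial.transform import Rotation as R
C=np.array([.5351,-.1687]); A=-6.0
def overlay(im,cx,cy,th,z,crop,f,fn,dz=0):
    v=cv2.resize(im['color'][crop[0]:crop[1],crop[2]:crop[3],::-1],None,fx=f,fy=f,interpolation=cv2.INTER_CUBIC)
    M=R.from_euler('z',th,degrees=True).as_matrix(); pts=[]
    for x,r in [(-92,11),(-82,24),(-60,24),(-60,20),(60,20),(60,24),(82,24),(92,11)]:
        t=np.linspace(0,2*np.pi,50); pts+=[M@[x/1e3,r*np.cos(q)/1e3,r*np.sin(q)/1e3]+[cx,cy,z] for q in t]
    M=R.from_euler('z',A,degrees=True).as_matrix()
    for y,zz in[(70,1),(20,20),(16,20),(0,4),(-16,20),(-20,20),(-70,1)]:
        pts+=[M@[s*.04,y/1e3,zz/1e3]+[C[0],C[1],0] for s in np.linspace(-1,1,40)]
    for p in proj(im,pts): cv2.circle(v,(int((p[0]-crop[2])*f+f/2),int((p[1]-crop[0])*f+f/2)),0,(0,255,0),-1)
    cv2.imwrite('pics/'+fn+'.png',v)
E
python3 - <<'E'
from h import *
im=load('side3'); p=onz(im,238,216.5,.024); print(p); a=np.radians(A)
overlay(im,.562,.081,-5.5,.024,(150,290,220,370),5,'o3')
E
```

```text
[0.47948588 0.08922077 0.024     ]
```

View pics/o3.png

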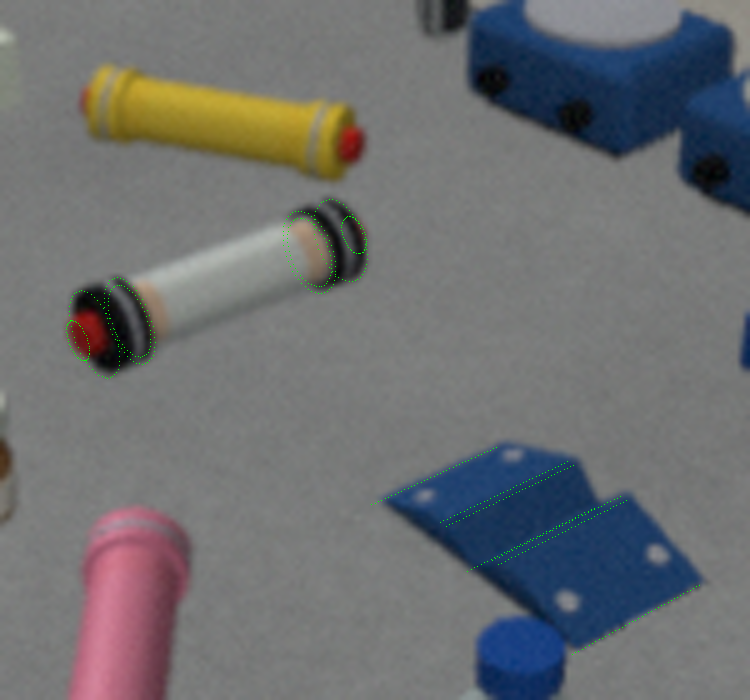

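drive_tool(
  increments=[55,-151,0,90.2,55,-151,0,90.2,55,-151,0,90.2,55,-151,0,90.2,55,-151,0,90.2,55,-151,0,90.2,55,-151,0,90.2,55,-151,0,90.2],
)

```text
clock: 6.25
ee_pos: [0.5642, 0.1363, 0.1428]
orientation: [[0.965, 0.262, -0.003], [0.262, -0.965, -0.0], [-0.003, -0.0, -1.0]]
wrist_force: [0.4, 0.1, -0.6]
gripper_width: -0.0002
```

```bash
python3 - <<'E'
from h import *
s=bot.get_state(); print(s['clock'],s['ee_pos'],s['orientation'],s['joint_positions'])
E
```

```text
6.25 [0.56415638 0.13628576 0.14275803] [[ 9.65040458e-01  2.62085325e-01 -2.86293942e-03]
 [ 2.62085134e-01 -9.65044653e-01 -4.48401448e-04]
 [-2.88038382e-03 -3.17608324e-04 -9.99995801e-01]] [ 1.56826094e-01  5.38554137e-01  1.66391713e+00  5.25108439e-06
  9.42019230e-01 -1.08359901e-01]
```

drive_tool(
  increments=[0,0,0,21.3,0,0,0,21.3,0,0,0,21.3,0,0,0,21.3],
)

```text
clock: 6.65
ee_pos: [0.5643, 0.1362, 0.1429]
orientation: [[0.995, -0.101, -0.003], [-0.101, -0.995, -0.0], [-0.003, 0.001, -1.0]]
wrist_force: [0.8, 0.1, 0.0]
gripper_width: -0.0002
```

drive_tool(
  increments=[0,0,40,0,0,0,80,0,0,0,100,0,0,0,108,0,0,0,108,0],
)

```text
clock: 7.15
ee_pos: [0.5644, 0.1363, 0.0352]
orientation: [[0.995, -0.099, -0.002], [-0.099, -0.995, -0.0], [-0.002, 0.001, -1.0]]
wrist_force: [-0.3, -0.2, 0.2]
gripper_width: -0.0002
```

```bash
python3 - <<'E'
from h import *
s=bot.get_state(); print(s['clock'],s['ee_pos'],s['orientation'],s['wrist_force'])
a=np.radians(A);d=s['ee_pos'][:2]-C; print('cradle xy',d@[np.cos(a),np.sin(a)],d@[-np.sin(a),np.cos(a)])
im=snap('side','side4')
overlay(im,.562,.081,-5.5,.024,(130,290,220,370),4,'o4')
E
```

```text
7.15 [0.56442325 0.13626352 0.03523868] [[ 9.95085897e-01 -9.89896318e-02 -2.26045745e-03]
 [-9.89906821e-02 -9.95088296e-01 -3.57321513e-04]
 [-2.21398363e-03  5.79329823e-04 -9.99997381e-01]] [-0.31618682 -0.19243843  0.17035008]
cradle xy -0.0027147489921179636 0.30635801171901267
```

View pics/o4.png

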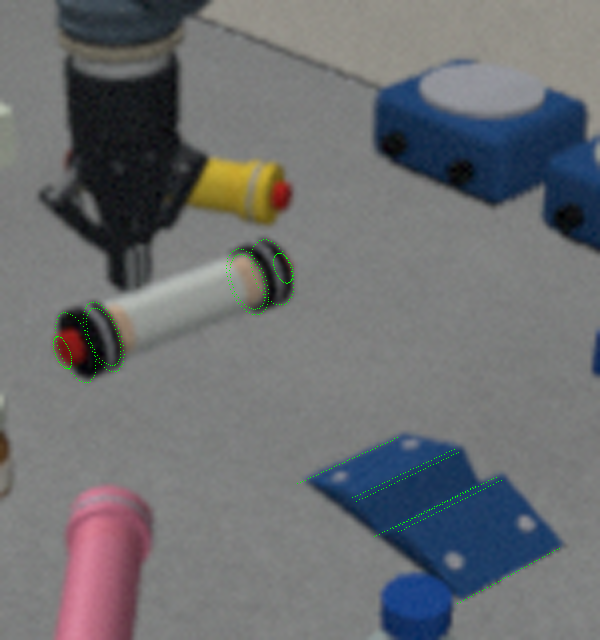

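drive_tool(
  increments=[0,7,0,0,0,14,0,0,0,19,0,0,0,24,0,0,0,29,0,0,0,34,0,0,0,39,0,0,0,44,0,0],
)

```text
clock: 8.0
ee_pos: [0.5606, 0.0922, 0.0363]
orientation: [[0.995, -0.1, -0.0], [-0.1, -0.995, -0.0], [-0.0, 0.0, -1.0]]
wrist_force: [0.5, 1.2, 0.0]
gripper_width: 0.0001
```

drive_tool(
  increments=[0,5,0,0,0,10,0,0,0,15,0,0,0,20,0,0,0,25,0,0,0,30,0,0,0,35,0,0,0,40,0,0],
)

```text
clock: 8.8
ee_pos: [0.5566, 0.0524, 0.0363]
orientation: [[0.995, -0.1, -0.0], [-0.1, -0.995, -0.0], [-0.0, 0.0, -1.0]]
wrist_force: [0.3, 0.1, -0.0]
gripper_width: -0.0002
```

```bash
python3 - <<'E'
from h import *
s=bot.get_state(); print(s['clock'],s['ee_pos'],s['wrist_force'])
a=np.radians(A);d=s['ee_pos'][:2]-C; y=d@[-np.sin(a),np.cos(a)];print('cradle xy',d@[np.cos(a),np.sin(a)],y)
im=snap('side','side5')
p=C+(y-.031)*np.array([-np.sin(a),np.cos(a)])
overlay(im,p[0],p[1],-6,.024,(130,290,220,370),4,'o5')
E
```

```text
8.8 [0.55659613 0.05239286 0.03629115] [ 0.31097506  0.10384909 -0.01453164]
cradle xy -0.0017321276413491127 0.22212864987326036
```

View pics/o5.png

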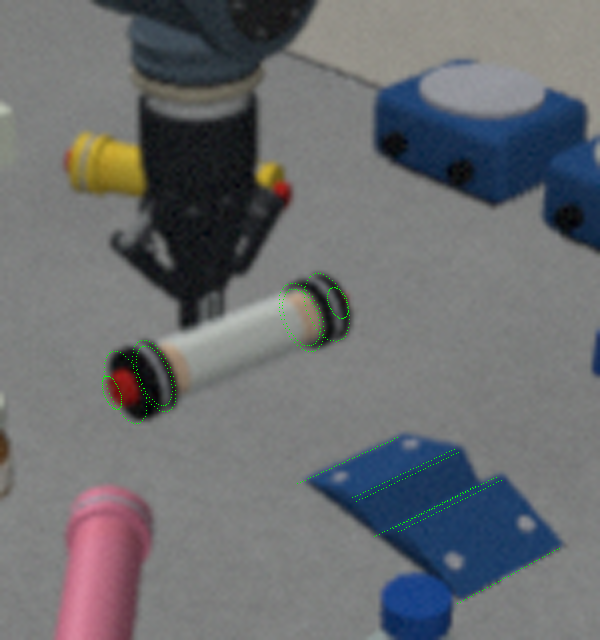

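drive_tool(
  increments=[0,5,0,0,0,10,0,0,0,15,0,0,0,20,0,0,0,25,0,0,0,30,0,0,0,35,0,0,0,40,0,0],
)

```text
clock: 9.65
ee_pos: [0.5526, 0.0126, 0.0363]
orientation: [[0.995, -0.1, -0.0], [-0.1, -0.995, 0.0], [-0.0, -0.0, -1.0]]
wrist_force: [0.5, 0.7, -0.0]
gripper_width: 0.0001
```

drive_tool(
  increments=[0,5,0,0,0,10,0,0,0,15,0,0,0,20,0,0,0,25,0,0,0,30,0,0,0,35,0,0,0,40,0,0],
)

```text
clock: 10.45
ee_pos: [0.5486, -0.0272, 0.0363]
orientation: [[0.995, -0.1, -0.0], [-0.1, -0.995, 0.0], [-0.0, -0.0, -1.0]]
wrist_force: [-0.5, -0.5, 0.4]
gripper_width: 0.0001
```

```bash
python3 - <<'E'
from h import *
s=bot.get_state(); print(s['clock'],s['ee_pos'],s['wrist_force'])
a=np.radians(A);d=s['ee_pos'][:2]-C; y=d@[-np.sin(a),np.cos(a)];print('cradle xy',d@[np.cos(a),np.sin(a)],y)
im=snap('side','side6')
p=C+(y-.031)*np.array([-np.sin(a),np.cos(a)])
overlay(im,p[0],p[1],-6,.024,(150,290,220,370),5,'o6')
E
```

```text
10.45 [ 0.54856065 -0.02720587  0.03627309] [-0.46419278 -0.47414016  0.37197076]
cradle xy -0.0014032502874382104 0.14212602841055932
```

View pics/o6.png

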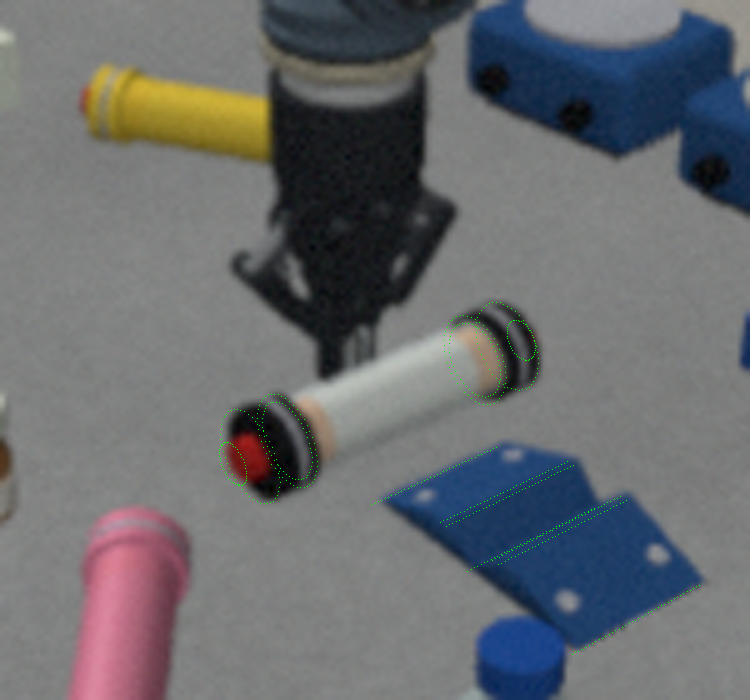

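drive_tool(
  increments=[0,5,0,0,0,10,0,0,0,15,0,0,0,20,0,0,0,25,0,0,0,30,0,0,0,35,-1,0,0,40,-2,0],
)

```text
clock: 11.3
ee_pos: [0.5446, -0.067, 0.0384]
orientation: [[0.995, -0.1, -0.0], [-0.1, -0.995, -0.0], [-0.0, 0.0, -1.0]]
wrist_force: [0.5, 0.1, -1.2]
gripper_width: 0.0001
```

drive_tool(
  increments=[0,4,-2,0,0,8,-3,0,0,12,-4,0,0,16,-5,0,0,20,-6,0,0,24,-7,0,0,28,-8,0,0,32,-8,0],
)

```text
clock: 12.1
ee_pos: [0.5414, -0.0988, 0.0464]
orientation: [[0.995, -0.1, 0.0], [-0.1, -0.995, -0.0], [0.0, 0.0, -1.0]]
wrist_force: [0.6, 3.8, 2.2]
gripper_width: 0.0001
```

```bash
python3 - <<'E'
from h import *
s=bot.get_state(); print(s['clock'],s['ee_pos'],s['wrist_force'])
a=np.radians(A);d=s['ee_pos'][:2]-C; y=d@[-np.sin(a),np.cos(a)];print('cradle xy',d@[np.cos(a),np.sin(a)],y)
im=snap('side','side7')
p=C+(y-.031)*np.array([-np.sin(a),np.cos(a)])
overlay(im,p[0],p[1],-6,.001+.384*(.07-(y-.031))+.0214,(150,290,220,370),5,'o7')
E
```

```text
12.1 [ 0.54140833 -0.0987759   0.04642597] [0.63383422 3.78435486 2.23940179]
cradle xy -0.001035284027170914 0.07020045097735218
```

View pics/o7.png

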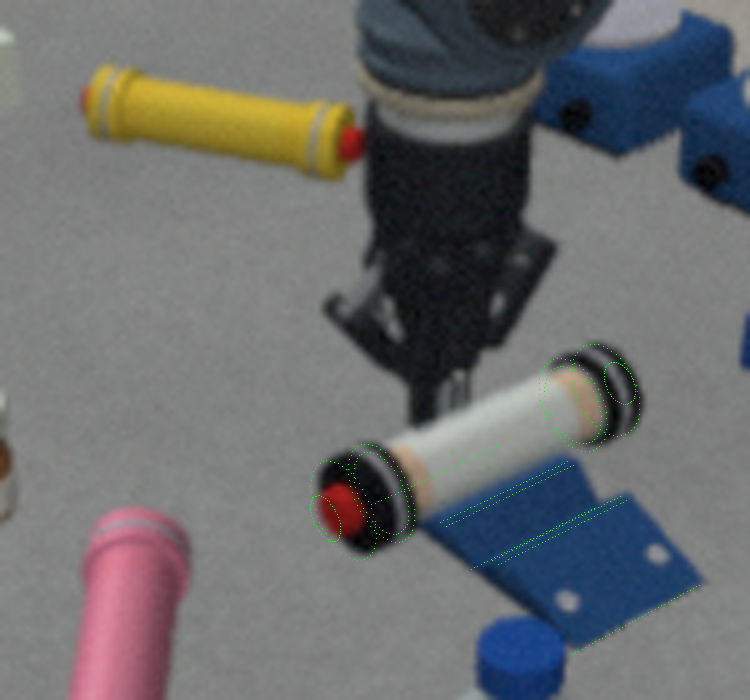

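drive_tool(
  increments=[0,4,0,0,0,8,0,0,0,12,-1,0,0,16,-1,0,0,19,-1,0,0,22,-1,0,0,24,-1,0,0,26,-1,0],
)

```text
clock: 12.95
ee_pos: [0.5387, -0.1246, 0.0472]
orientation: [[0.995, -0.1, -0.0], [-0.1, -0.995, -0.0], [-0.0, 0.0, -1.0]]
wrist_force: [-1.2, 0.0, 0.8]
gripper_width: 0.0001
```

```bash
python3 - <<'E'
from h import *
s=bot.get_state(); print(s['clock'],s['ee_pos'],s['wrist_force'])
a=np.radians(A);d=s['ee_pos'][:2]-C; y=d@[-np.sin(a),np.cos(a)];print('cradle xy',d@[np.cos(a),np.sin(a)],y)
im=snap('side','side8')
overlay(im,C[0],C[1],-6,.032,(150,290,220,370),5,'o8')
E
```

```text
12.95 [ 0.53870613 -0.12455166  0.04722959] [-1.20653779  0.02623539  0.84346054]
cradle xy -0.0010283827190408637 0.04428343900039936
```

View pics/o8.png

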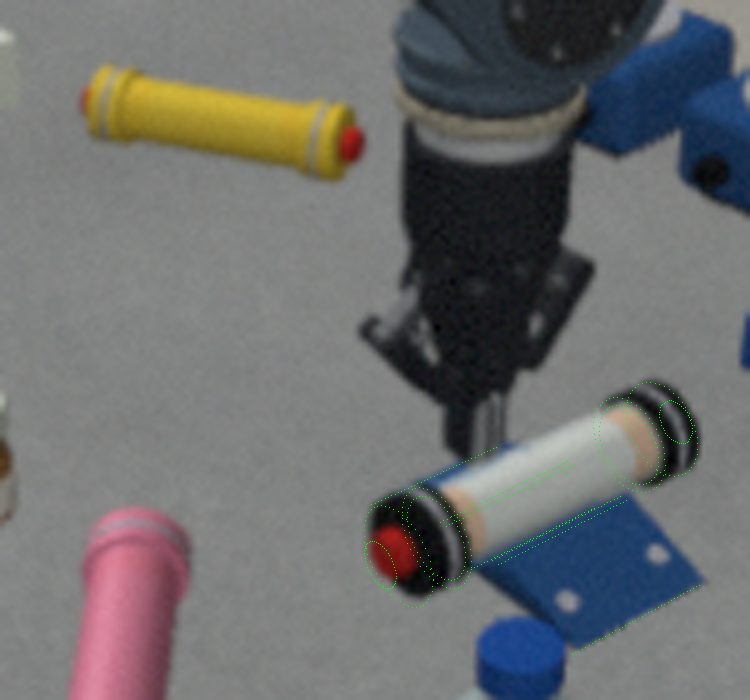

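drive_tool(
  increments=[0,-10,0,0,0,-30,0,0,0,-40,-30,0,0,-40,-80,0,0,-80,-120,0,0,-130,-150,0,0,-180,-180,0,0,-230,-200,0],
)

```text
clock: 13.8
ee_pos: [0.5593, 0.0827, 0.238]
orientation: [[0.995, -0.1, 0.001], [-0.1, -0.995, 0.0], [0.001, -0.0, -1.0]]
wrist_force: [0.6, -0.8, -0.7]
gripper_width: -0.0004
```

drive_tool(
  increments=[0,-50,0,0,0,-90,0,0,0,-130,0,0,0,-160,0,0,0,-160,0,0],
)

```text
clock: 14.3
ee_pos: [0.5747, 0.2437, 0.2359]
orientation: [[0.995, -0.097, -0.0], [-0.097, -0.995, 0.001], [-0.0, -0.001, -1.0]]
wrist_force: [-0.3, -0.3, -0.7]
gripper_width: 0.0002
```

```bash
python3 - <<'E'
from h import *
s=bot.get_state(); print(s['clock'],s['ee_pos'],s['wrist_force'])
im=snap('side','side9'); t=snap('top','top9')
overlay(im,C[0],C[1],-6,.032,(150,290,220,370),5,'o9')
overlay(t,C[0],C[1],-6,.032,(150,270,280,400),5,'t9')
E
```

```text
14.3 [0.57471916 0.24369368 0.23585012] [-0.27392703 -0.27574621 -0.66403517]
```

View pics/o9.png

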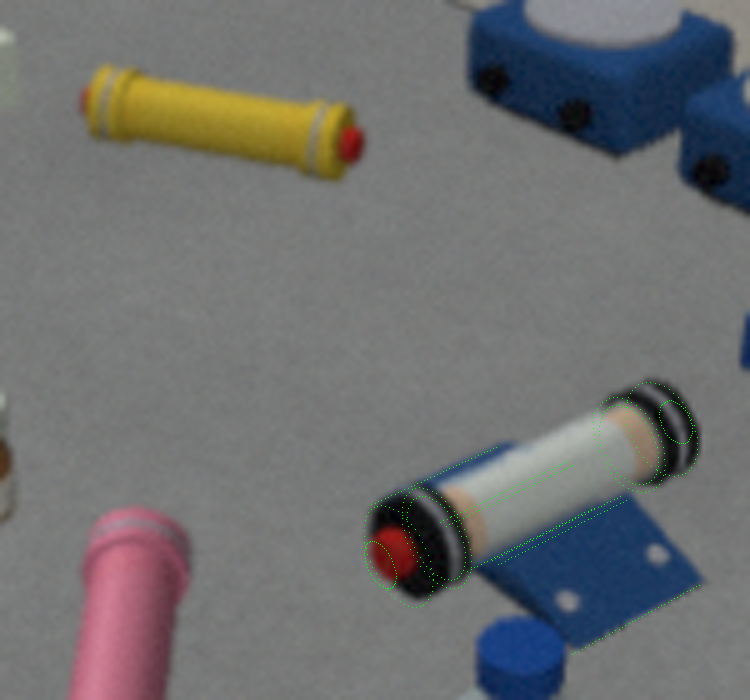

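View pics/t9.png

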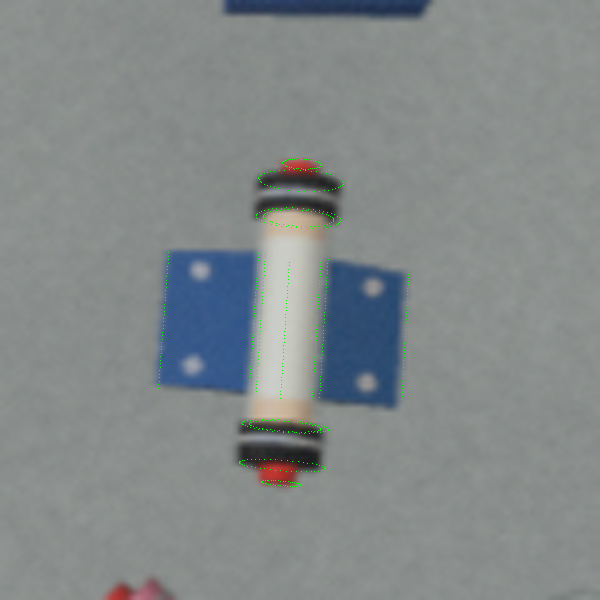

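View pics/top9.png

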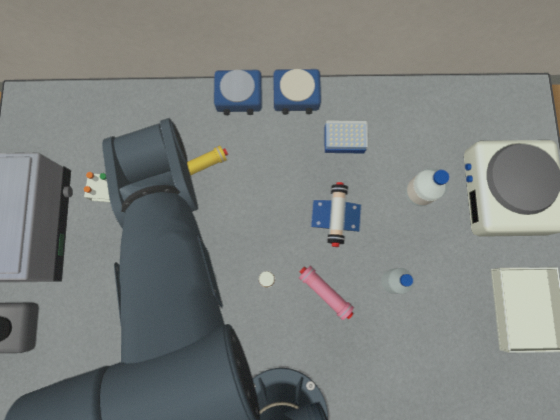

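```bash
python3 -c "
from bench import bot
print(bot.job_done())"
```

```text
the job is handed in; nothing more can be done
None
```

The glass column now lies seated in the blue cradle's V. The job was handed in at about 14.4 s on the robot clock, against the 64 s limit.

- **Slide:** I pushed the far red plug with closed fingertips and slid the column about 46 mm toward the robot, until it lay square in front of the block.
- **Roll:** I pushed the glass at mid-height at about 50 mm/s, up the ramp. At the crest I slowed down until the column dropped into the V. I then backed the arm off and clear.
- **Final check:** After the arm had backed away, the model of the seated column, drawn over the side and top pictures, matched within about 2 to 3 mm. The column was in line with the V, with the block between its two black fittings. Side pictures from just after the drop and from after the retreat showed it in the same place.
- **Forces and other objects:** Wrist force readings stayed under about 5 N. No bystander or look-alike visibly moved in the last pictures, but the arm hid part of the top view, including the beaker, the vial and part of the tube rack.

No check failed or disagreed.

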